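# Nest the washed cutters back into their tins

## Task

Five washed pastry cutters stand mixed up to the left of two low, open tin bases. Put each set back in its own tin base: the three round cutters in the round one and the two square cutters in the square one, nested one inside another, every cutter upright and flat on the tin's floor. Leave the scale, tape roll and pen where they lie.

Things in the scene. Friction and masses are not known exactly. Their poses are not given: they have to be found in the camera images.
- round_tin: round, low-sided steel tin base, fixed to the bench; 89 mm outside at its rim, about 81 mm clear inside at the floor, floor 3 mm above the bench, rim 10 mm above the bench. Origin at the centre of its underside, z up. Holds the three round cutters. Fingers gripping a cutter in it must stay above the rim.
- square_tin: square, low-sided steel tin base, fixed to the bench; 84 mm outside, 80 mm clear inside, floor 3 mm above the bench, rim 10 mm above the bench. Origin at the centre of its underside; x and y along its sides, z up. Holds the two square cutters, sides parallel to its own. Fingers gripping a cutter in it must stay above the rim.
- round_large: large round steel cutter, 68 mm outside, about 62 mm clear inside. Origin at the centre of its underside, z up; round; stands upright, 34 mm high, straight-sided, open right through, thin-walled with a small bead at the top. Loose, under 0.1 kg; grip it across its outside from above.
- round_medium: medium round steel cutter, 48 mm outside, about 41 mm clear inside (another stands out of reach by the bowl at the far end; ignore it). Origin at the centre of its underside, z up; round; stands upright, 34 mm high, straight-sided, open right through, thin-walled with a small bead at the top. Loose, under 0.1 kg; grip it across its outside from above.
- round_small: small round steel cutter, 28 mm outside. Origin at the centre of its underside, z up; round; stands upright, 34 mm high, straight-sided, open right through, thin-walled with a small bead at the top. Loose, under 0.1 kg; grip it across its outside from above.
- square_large: large square steel cutter, 60 x 60 mm outside, 54 x 54 mm clear inside. Origin at the centre of its underside, z up; x and y square to its sides; stands upright, 34 mm high, straight-sided, open right through, thin-walled with a small bead at the top. Loose, under 0.1 kg; grip it across its outside from above.
- square_small: small square steel cutter, 36 x 36 mm outside. Origin at the centre of its underside, z up; x and y square to its sides; stands upright, 34 mm high, straight-sided, open right through, thin-walled with a small bead at the top. Loose, under 0.1 kg; grip it across its outside from above.
- scale: bystander: flat digital kitchen scale, 214 mm along its x, 136 wide, 23 high, loose, lying beyond the tins; leave it alone
- tape: bystander: roll of tape, 104 mm across and 25 mm high, loose, lying flat beyond the tins; leave it alone
- pen: bystander: marker pen, 17 x 135 x 16 mm, loose, lying at the back; leave it alone
Things that resemble listed ones, but are neither listed nor needed, are in the scene too. What is shaped like the round_large but red is not meant.

How it is judged:
By the outcome, as a careful person would: the job done as asked, in the order asked, and still so for the second after the job is handed in, with the robot touching nothing.
It also fails if it takes over 120 s, if anything falls off the work surface, if the arm or the gripper's body presses on something with over 40 N, if the wrist force passes 120 N, or if a joint passes its speed limit or range.

## Robot

A 6-joint arm with a two-finger parallel gripper is mounted at the origin on the work surface; the furniture and walls round the work are solid. World frame = base frame: x ahead of the robot, y to its left, z up, the work surface at z = 0. Lengths are in mm, angles in rad, forces in N, time in s.
With the tool pointing down it reaches from about 275 to 750 mm from the base axis. Payload 10.2 kg.
Tool frame: the origin (TCP) lies at the very end of the fingers, on their centre line; the grasp point (between the pads) lies 19 mm behind it (env.hold_point_z is the distance from the TCP to the grasp point, in mm); z points along the fingers, y is the line along which they close (so a half turn about z gives the same grasp; the last joint's range is limited). The gripper opens to 85 mm and grips with 20 to 120 N. Pads are 22 mm wide; open, the fingers measure 114 mm over their backs; the gripper's body (76 mm by 85 mm) begins 54 mm behind the grasp point. The pads swing forward as they close: fully open they stand 13 mm farther back than shut.
Start: joints at [1.094, 0.313, 1.498, -0, 1.331, -0.223], TCP at [131.832, 508.185, 231.294] pointing down, gripper open.
Joint ranges: [-2.94, 2.94], [-0.97, 2.17], [0.19, 2.56], [-1.23, 4.37], [0.02, 3.11], [-2.88, 2.88]. Speed limits (rad/s): [2.39, 2.39, 3.01, 3.14, 3.14, 3.14].

## Interface

Orientations are given as a unit quaternion [w, x, y, z].
In Python, from rig import env, vision, order gives the robot as it stands.
- The arm moves only by the shell command python3 -m creep 'ROWS'. ROWS is a JSON list of rows, 1 to 20 of them, each of 7 numbers: a rotation vector rx, ry, rz in rad, then dx, dy, dz in mm, then the finger opening in mm; each row is the pose to reach, as a shift and turn from the pose commanded when the command began, along the tool's axes at that moment; what a row does not reach only later rows make up. A row lasts 1/12 s, in which the tool goes at most 41.7 mm and 0.125 rad, less where a joint would pass 70% of its speed; a pose out of reach is approached as far as the arm can. The fingers move at their own pace and stop on an object; the grip force is fixed at half the most. Time passes only in rows, so rows that do not move let the fingers close. It prints the time, the measured TCP pose, the force, the opening and the grip force at its end.
- env.get_state(): the state, without advancing time (a new reading comes with each control period).
- vision.read_camera(name): name is "side" or "top" or "wrist"; returns (picture, depth): 384x512x3 uint8, red, green, blue; 384x512 float32, mm along the optical axis (not along the pixel's ray), 0 where there is no reading.
- vision.calibration(name): a dict with "intrinsics" (3x3 intrinsics, pixels), "rvec" (rotation vector, rad) and "tvec" (3), from world to camera coordinates, as OpenCV has them; the wrist camera has in their place "T_tool_cam" (4x4, takes a point from camera to tool coordinates, whose origin is the TCP and whose axes are the flange's). Camera axes: x right, y down, z forward; pixel columns grow to the right and rows downward; lengths in mm; the calibration is good to about 2 mm. A picture is of the moment at which its call begins: read the wrist's pose just before it. calibration takes no time and is no camera call.
- order.sign_off(): hands the job in; it is judged then, once.
The state is a dict: "clock": time; "joints": joint angles; "dq": joint speeds; "joint_torque": joint torques, N m; "eef_pos": TCP position; "tcp_rot": TCP orientation; "contact_force": force on the tool from outside, world axes, zero at the start; "moment": the same for the moment, N m; "finger_gap": finger opening in mm; "gripper_force": force on a finger pad.
Only numpy, scipy, OpenCV 4.12 (cv2) and the standard library are available. Lean on these libraries where they do the work, as an engineer would, in place of code of your own. Each camera call takes 0.05 s, during which the arm holds its last target. There are 200 camera calls.

## Working session

There is one attempt and no reset: what is moved stays moved. The work goes in short steps, Python scripts to look and compute and a shell command to move; the robot and the scene stay as the last step left them, time stands still between calls to the robot, and variables do not carry over. Pictures are saved under pics/ and viewed, at most 15 in all, crops included, and the job is handed in when it is done.

```bash
ls; mkdir -p pics
cat > h.py <<'E'
import numpy as np, cv2
from scipy.spatial.transform import Rotation as R
from rig import env, vision, order
def snap(n):
    s=env.get_state(); p,d=vision.read_camera(n); return p,d,s
def cam(n,s=None):
    c=vision.calibration(n); K=np.array(c["intrinsics"])
    if n=="wrist":
        q=s["tcp_rot"]; T=np.eye(4); T[:3,:3]=R.from_quat([q[1],q[2],q[3],q[0]]).as_matrix(); T[:3,3]=s["eef_pos"]
        W=T@np.array(c["T_tool_cam"])
    else:
        M=np.eye(4); M[:3,:3]=cv2.Rodrigues(np.array(c["rvec"],float))[0]; M[:3,3]=np.ravel(c["tvec"]); W=np.linalg.inv(M)
    return K,W
def cloud(d,K,W):
    v,u=np.mgrid[:d.shape[0],:d.shape[1]]
    P=np.stack([(u-K[0,2])/K[0,0]*d,(v-K[1,2])/K[1,1]*d,d],-1)
    X=P@W[:3,:3].T+W[:3,3]; X[d<=0]=np.nan; return X
def ray(uv,K,W,z):
    uv=np.atleast_2d(uv).astype(float)
    r=np.c_[(uv[:,0]-K[0,2])/K[0,0],(uv[:,1]-K[1,2])/K[1,1],np.ones(len(uv))]@W[:3,:3].T
    return W[:3,3]+r*((z-W[2,3])/r[:,2])[:,None]
def save(n,p): cv2.imwrite("pics/"+n,p[...,::-1])
E
python3 - <<'E'
from h import *
for n in("top","side"):
    p,d,s=snap(n); save(n+"0.png",p); K,W=cam(n); print(n,W[:3,3],W[:3,2]); np.savez(n+"0.npz",p=p,d=d)
print(s)
print(vision.calibration("wrist"))
E
```

```text
pics
top [ 418.37842036  -24.0567075  1439.11005241] [ 0.10718698  0.00377896 -0.9942317 ]
side [568.53466583 958.01066465 720.7792069 ] [ 0.02016974 -0.80745907 -0.58957869]
{'clock': 0.05, 'joints': array([ 1.09360380e+00,  3.13476496e-01,  1.49841308e+00,  2.06075010e-05,
        1.33100481e+00, -2.23401827e-01]), 'dq': array([ 0.00146135, -0.00104997, -0.00140303,  0.00021651, -0.00216924,
        0.00072822]), 'joint_torque': array([ 2.13580082e-03, -4.13345718e+01, -2.60481566e+01, -1.95765215e-04,
        2.76302715e-03,  2.54279456e-05]), 'eef_pos': array([131.70559298, 507.95584961, 230.73055348]), 'tcp_rot': array([-2.32761475e-04,  1.26557475e-01,  9.91959063e-01, -6.07904201e-04]), 'contact_force': array([ 1.41674687, -0.03479717,  1.19537175]), 'moment': array([-0.08718792, -0.0317236 , -0.06510988]), 'gripper_force': 0.0, 'finger_gap': 85.20095144470612}
{'intrinsics': array([[303.47825516,   0.        , 256.71829546],
       [  0.        , 303.47825516, 188.48860308],
       [  0.        ,   0.        ,   1.        ]]), 'T_tool_cam': array([[-1.00303925e-03, -9.59875816e-01, -2.80423630e-01,
         7.32571366e+01],
       [ 9.99999302e-01, -7.87715966e-04, -8.80557204e-04,
         7.31917638e-01],
       [ 6.24331394e-04, -2.80424317e-01,  9.59875936e-01,
        -1.42797610e+02],
       [ 0.00000000e+00,  0.00000000e+00,  0.00000000e+00,
         1.00000000e+00]])}
```

View pics/top0.png

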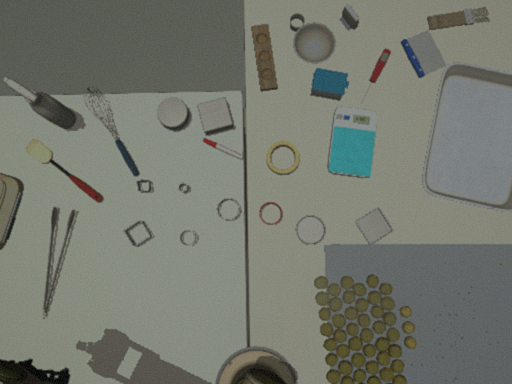

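View pics/side0.png

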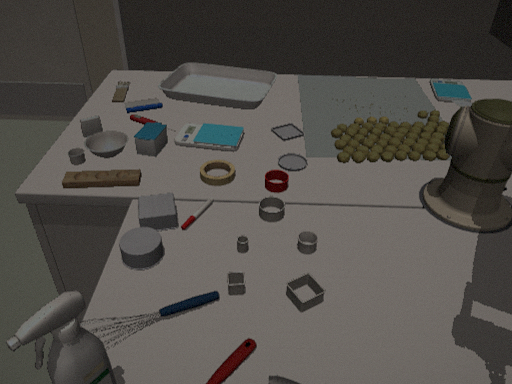

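Both views show the same objects. Top-view pixels:
- **Cutters:** square_small (145,186), round_small (184,188), round_large (229,209), square_large (139,233), round_medium (189,238).
- **Tins:** round (311,230), square (374,225).
- **Lookalikes:** red ring (270,213), far ring by the bowl (297,21), tape (283,158), solid round and square boxes (173,113) and (214,115).

I'll check this choice in a close crop.

Run:
```python
from h import *
z=np.load("top0.npz"); p=z["p"]; d=z["d"]
save("crop0.png",cv2.resize(p[165:260,110:410],None,fx=2.66,fy=2.66,interpolation=cv2.INTER_CUBIC))
K,W=cam("top"); X=cloud(d,K,W)
for n,u,v,r,h in [("sqS",145,186,10,34),("rS",184,188,9,34),("rL",229,209,15,34),("sqL",139,233,18,34),("rM",189,238,12,34),("rtin",311,230,19,10),("stin",374,225,22,10),("red",270,213,15,34)]:
    Y=X[v-r:v+r+1,u-r:u+r+1].reshape(-1,3); m=Y[:,2]>h*.6
    print(n,ray((u,v),K,W,h)[0].round(0),m.sum(),Y[m].mean(0).round(1) if m.any() else "", np.nanpercentile(Y[:,2],[5,50,95]).round(1), (np.ptp(Y[m],axis=0)).round(0) if m.any() else "")
```

```text
sqS [606. 324.  34.] 66 [609.3 331.7  31.3] [-4.1  1.1 34.1] [38. 36. 20.]
rS [597. 206.  34.] 34 [600.8 211.5  31.5] [-4.7  0.8 32. ] [25. 27. 18.]
rL [531.  71.  34.] 71 [533.2  77.7  33. ] [-5.1  0.6 31.8] [67. 64. 18.]
sqL [464. 341.  34.] 117 [465.1 352.1  30.9] [-4.7  0.7 30.9] [77. 77. 20.]
rM [446. 191.  34.] 53 [449.4 200.2  32.3] [-4.8  0.7 32.1] [45. 46. 20.]
rtin [ 464. -176.   10.] 236 [ 465.  -174.7    8.9] [-4.5  1.6  9.5] [113. 114.  11.]
stin [ 475. -367.   10.] 256 [ 473.8 -366.6    9.1] [-4.6  1.3  9.3] [131. 119.  15.]
red [516. -52.  34.] 72 [520.4 -53.4  32.6] [-5.   0.3 31.3] [67. 66. 20.]
```

View pics/crop0.png

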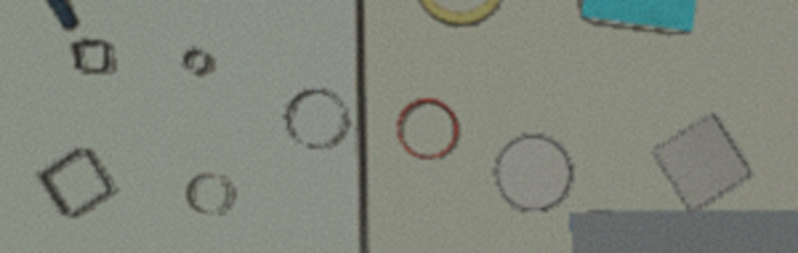

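Choice confirmed: in the crop the steel cutters sit left of the seam and only the red ring at crop (428,128) is the decoy. The round tin is at (534,172) and the square tin at (702,160), turned. Next I'll move the wrist camera over the cutters.

```bash
cat >> h.py <<'E'
def to(x,y,z,yaw):
    "yaw: world angle of tool y minus 90deg; tool x = -(world x) turned by yaw"
    s=env.get_state(); q=s["tcp_rot"]; C=R.from_quat([q[1],q[2],q[3],q[0]])
    T=R.from_euler("z",yaw)*R.from_matrix(np.diag([-1.,1,-1]))
    D=np.array([x,y,z])-s["eef_pos"]
    print("row rot",(C.inv()*T).as_rotvec().round(4),"shift",C.inv().apply(D).round(1),"dist rows",np.ceil(np.linalg.norm(D)/41.7),"t",s["clock"],"j6",s["joints"][5].round(2))
E
python3 -c "
from h import *
to(470,220,260,0)"
```

```text
row rot [-0.001  -0.0004 -0.2538] shift [-399.7 -193.8  -29.1] dist rows 11.0 t 0.1 j6 -0.22
```

```bash
python3 -m creep '[[0,0,-0.254,-400,-194,-29,85],[0,0,-0.254,-400,-194,-29,85],[0,0,-0.254,-400,-194,-29,85],[0,0,-0.254,-400,-194,-29,85],[0,0,-0.254,-400,-194,-29,85],[0,0,-0.254,-400,-194,-29,85],[0,0,-0.254,-400,-194,-29,85],[0,0,-0.254,-400,-194,-29,85],[0,0,-0.254,-400,-194,-29,85],[0,0,-0.254,-400,-194,-29,85],[0,0,-0.254,-400,-194,-29,85],[0,0,-0.254,-400,-194,-29,85],[0,0,-0.254,-400,-194,-29,85],[0,0,-0.254,-400,-194,-29,85]]'
python3 - <<'E'
from h import *
p,d,s=snap("wrist"); save("w1.png",p); np.savez("w1.npz",p=p,d=d,pos=s["eef_pos"],rot=s["tcp_rot"]); print(np.abs(s["dq"]).max())
E
```

```text
clock: 1.27
eef_pos: [469.8, 220.2, 259.9]
tcp_rot: [-0.001, -0.0, 1.0, 0.0]
contact_force: [0.6, 1.0, -0.5]
finger_gap: 84.9
gripper_force: 0.0
0.025858910890904748
```

View pics/w1.png

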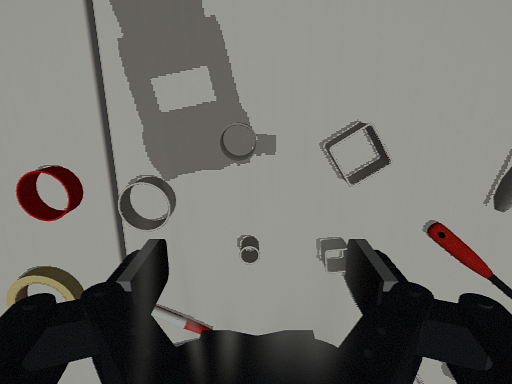

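The wrist view shows red ring (49,193), round_large (148,203), round_medium (239,142), round_small (250,250), square_large (355,153) and square_small (332,255), the last partly behind a finger.

```bash
cat >> h.py <<'E'
def rim(X,c,r,h,tol=4):
    "top-rim points near c: circle fit and min-area rectangle"
    Y=X.reshape(-1,3); m=(np.hypot(Y[:,0]-c[0],Y[:,1]-c[1])<r)&(np.abs(Y[:,2]-h)<tol)
    Q=Y[m]; A=np.c_[2*Q[:,:2],np.ones(len(Q))]; b=(Q[:,:2]**2).sum(1); s=np.linalg.lstsq(A,b,rcond=None)[0]
    rect=cv2.minAreaRect(Q[:,:2].astype(np.float32))
    return len(Q),Q[:,2].mean().round(1),s[:2].round(1),np.sqrt(s[2]+s[0]**2+s[1]**2).round(1),[np.round(a,1) for a in rect]
E
python3 - <<'E'
from h import *
z=np.load("w1.npz"); K,W=cam("wrist",dict(eef_pos=z["pos"],tcp_rot=z["rot"])); X=cloud(z["d"],K,W)
zz=X[...,2]; print("bench",np.nanmedian(zz[(abs(X[...,0]-530)<100)&(abs(X[...,1]-250)<100)]))
for n,c,r in [("rS",(600,209),25),("rM",(448,196),35),("rL",(532,74),45),("sqS",(608,328),35),("sqL",(464,346),52)]:
    print(n,*rim(X,c,r,34))
E
```

```text
bench 325.35947843331564
rS 128 33.2 [597.5 210.6] 12.6 [array([597.8, 210.7]), array([27. , 27.4]), np.float64(12.6)]
rM 281 33.7 [446.  197.9] 22.6 [array([446.1, 197.9]), array([47.3, 46.3]), np.float64(89.8)]
rL 387 33.3 [528.7  75.4] 32.4 [array([528.8,  75. ]), array([67.3, 67.1]), np.float64(61.0)]
sqS 150 33.1 [606.1 329.4] 18.2 [array([607.5, 327.3]), array([38.7, 29.8]), np.float64(2.2)]
sqL 491 33.3 [462.  348.2] 32.9 [array([462.3, 348.9]), array([61.5, 60.9]), np.float64(32.8)]
```

```bash
python3 -m creep '[[0,0,0,80,-490,0,85],[0,0,0,80,-490,0,85],[0,0,0,80,-490,0,85],[0,0,0,80,-490,0,85],[0,0,0,80,-490,0,85],[0,0,0,80,-490,0,85],[0,0,0,80,-490,0,85],[0,0,0,80,-490,0,85],[0,0,0,80,-490,0,85],[0,0,0,80,-490,0,85],[0,0,0,80,-490,0,85],[0,0,0,80,-490,0,85],[0,0,0,80,-490,0,85],[0,0,0,80,-490,0,85],[0,0,0,80,-490,0,85],[0,0,0,80,-490,0,85]]'
python3 - <<'E'
from h import *
p,d,s=snap("wrist"); save("w2.png",p); np.savez("w2.npz",p=p,d=d,pos=s["eef_pos"],rot=s["tcp_rot"]); print(np.abs(s["dq"]).max())
K,W=cam("wrist",s); X=cloud(d,K,W)
for n,c,r in [("rT",(464,-175),60),("sT",(474,-367),75)]:
    print(n,*rim(X,c,r,9.5,3))
to(597.6,210.6,100,0)
E
```

```text
clock: 2.65
eef_pos: [390.9, -268.5, 260.5]
tcp_rot: [0.0, -0.001, 1.0, 0.0]
contact_force: [0.5, 0.7, 0.6]
finger_gap: 85.2
gripper_force: 0.0
0.004258586321057663
rT 543 10.0 [ 462.  -174.1] 43.4 [array([ 462.2, -173.9]), array([89.8, 89.8]), np.float64(57.5)]
sT 595 10.2 [ 470.2 -367.3] 47.3 [array([ 470.6, -367.5]), array([86.1, 86.5]), np.float64(30.2)]
row rot [-0.0001  0.0003  0.0026] shift [-207.9  478.6  160.5] dist rows 14.0 t 2.7 j6 -2.42
```

View pics/w2.png

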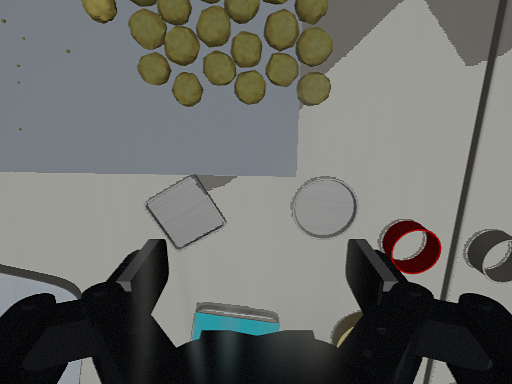

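The tins are at round (325,207) and square (186,212) in this view, with nothing else inside reach of their rims. Round cutters first, smallest first so the fingers have room. Moving over round_small.

```bash
python3 -m creep '[[0,0,0,-207,479,160,60],[0,0,0,-207,479,160,60],[0,0,0,-207,479,160,60],[0,0,0,-207,479,160,60],[0,0,0,-207,479,160,60],[0,0,0,-207,479,160,60],[0,0,0,-207,479,160,60],[0,0,0,-207,479,160,60],[0,0,0,-207,479,160,60],[0,0,0,-207,479,160,60],[0,0,0,-207,479,160,60],[0,0,0,-207,479,160,60],[0,0,0,-207,479,160,60],[0,0,0,-207,479,160,60],[0,0,0,-207,479,160,60],[0,0,0,-207,479,160,60],[0,0,0,-207,479,160,60]]'
python3 - <<'E'
from h import *
to(597.6,210.6,10,0)
p,d,s=snap("wrist"); save("w3.png",p)
E
```

```text
clock: 4.12
eef_pos: [597.1, 208.5, 101.1]
tcp_rot: [0.0, 0.0, 1.0, -0.0]
contact_force: [-0.7, -0.7, 0.0]
finger_gap: 59.9
gripper_force: 0.0
row rot [-0.0001  0.0009 -0.0001] shift [-0.4  2.1 91.1] dist rows 3.0 t 4.1167 j6 -1.42
```

View pics/w3.png

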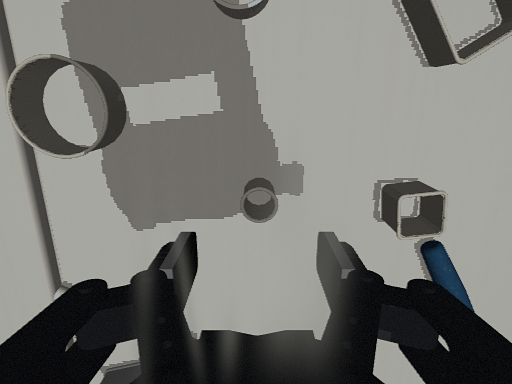

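round_small at (259,203) lies centred between the pads, with square_small at (412,208). Descending and closing.

```bash
python3 -m creep '[[0,0,0,0,1,40,60],[0,0,0,0,1,75,60],[0,0,0,0,1,90,60],[0,0,0,0,1,90,60],[0,0,0,0,1,90,60],[0,0,0,0,1,90,15],[0,0,0,0,1,90,15],[0,0,0,0,1,90,15],[0,0,0,0,1,90,15],[0,0,0,0,1,90,15],[0,0,0,0,1,90,15],[0,0,0,0,1,90,15],[0,0,0,0,1,90,15]]'
python3 -m creep '[[0,0,0,0,0,-30,15],[0,0,0,0,0,-60,15],[0,0,0,0,0,-90,15],[0,0,0,0,0,-90,15],[0,0,0,0,0,-90,15]]'
python3 - <<'E'
from h import *
to(462.1,-174,100,-0.5)
p,d,s=snap("wrist"); save("w4.png",p)
E
```

```text
clock: 5.25
eef_pos: [598.2, 209.8, 11.9]
tcp_rot: [0.001, -0.0, 1.0, -0.0]
contact_force: [-0.4, -1.3, 6.6]
finger_gap: 25.7
gripper_force: 58.7
clock: 5.67
eef_pos: [598.1, 210.2, 102.3]
tcp_rot: [0.002, -0.0, 1.0, 0.0]
contact_force: [-0.2, 0.2, -1.8]
finger_gap: 25.7
gripper_force: 59.0
row rot [0.0016 0.0035 0.5003] shift [ 136.1 -384.2    1.5] dist rows 10.0 t 5.6667 j6 -1.42
```

View pics/w4.png

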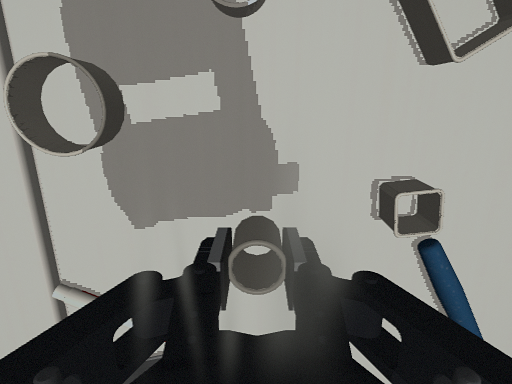

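round_small is held upright at (257,265). Carrying it over the round tin.

```bash
python3 -m creep '[[0,0,0.5,136,-384,0,15],[0,0,0.5,136,-384,0,15],[0,0,0.5,136,-384,0,15],[0,0,0.5,136,-384,0,15],[0,0,0.5,136,-384,0,15],[0,0,0.5,136,-384,0,15],[0,0,0.5,136,-384,0,15],[0,0,0.5,136,-384,0,15],[0,0,0.5,136,-384,0,15],[0,0,0.5,136,-384,0,15],[0,0,0.5,136,-384,0,15],[0,0,0.5,136,-384,0,15],[0,0,0.5,136,-384,0,15]]'
python3 - <<'E'
from h import *
p,d,s=snap("wrist"); K,W=cam("wrist",s); X=cloud(d,K,W); x,y,z=s["eef_pos"]
Y=X.reshape(-1,3); m=(np.hypot(Y[:,0]-x,Y[:,1]-y)<18)&(Y[:,2]>z-20)&(Y[:,2]<z+45)
Q=Y[m]; print(np.percentile(Q[:,2]-z,[2,50,90,98]))
t=Q[Q[:,2]-z>np.percentile(Q[:,2]-z,98)-4]; print(cv2.minEnclosingCircle(t[:,:2].astype(np.float32)),s["eef_pos"])
print("tin",*rim(X,(462,-174),60,9.5,3)); to(462.1,-174,15,-.5)
E
```

```text
clock: 6.8
eef_pos: [461.1, -173.3, 99.5]
tcp_rot: [-0.001, 0.247, 0.969, 0.0]
contact_force: [0.2, 0.0, -0.4]
finger_gap: 25.4
gripper_force: 59.1
[-10.27702525  15.62207099  37.6032398   41.9593624 ]
((460.3204345703125, -172.8079833984375), 17.44544792175293) [ 461.06107468 -173.29511167   99.46251147]
tin 1248 10.1 [ 462.1 -173.1] 43.2 [array([ 462.4, -173.1]), array([89.6, 89.5]), np.float64(60.0)]
row rot [ 0.0003 -0.0015  0.0012] shift [-1.4 -0.6 84.6] dist rows 3.0 t 6.85 j6 -1.67
```

```bash
python3 -m creep '[[0,0,0,-1,0,35,15],[0,0,0,-1,0,65,15],[0,0,0,-1,0,80,15],[0,0,0,-1,0,84,15],[0,0,0,-1,0,84,15],[0,0,0,-1,0,84,15]]'
python3 -m creep '[[0,0,0,0,0,0,50],[0,0,0,0,0,0,50],[0,0,0,0,0,0,50],[0,0,0,0,0,0,50],[0,0,0,0,0,-30,50],[0,0,0,0,0,-70,70],[0,0,0,0,0,-110,85],[0,0,0,0,0,-120,85],[0,0,0,0,0,-120,85],[0,0,0,0,0,-120,85]]'
python3 - <<'E'
from h import *
p,d,s=snap("wrist"); save("w5.png",p); K,W=cam("wrist",s); X=cloud(d,K,W)
print("rS",*rim(X,(462,-174),25,37)); to(446,197.9,100,-.5)
E
```

```text
clock: 7.35
eef_pos: [462.6, -173.4, 16.2]
tcp_rot: [-0.0, 0.246, 0.969, 0.0]
contact_force: [0.1, -0.3, -0.4]
finger_gap: 26.1
gripper_force: 59.1
clock: 8.18
eef_pos: [462.2, -174.5, 136.1]
tcp_rot: [0.0, 0.247, 0.969, -0.0]
contact_force: [-0.2, 0.1, -1.2]
finger_gap: 85.0
gripper_force: 0.0
rS 334 36.6 [ 461.9 -173.4] 12.5 [array([ 462. , -173.6]), array([27.7, 27.2]), np.float64(61.1)]
row rot [ 0.0002 -0.0017  0.0001] shift [192.1 319.   35.6] dist rows 9.0 t 8.2333 j6 -1.67
```

View pics/w5.png

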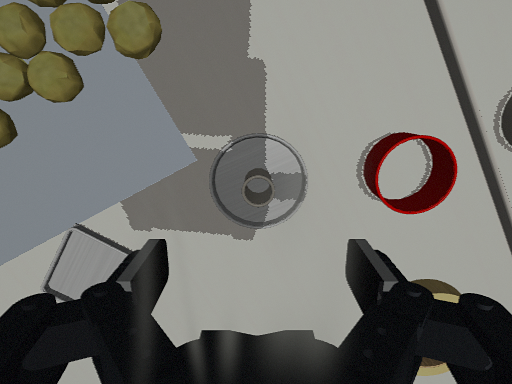

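round_small stands upright in the tin at (258,187), centred to about 0.5 mm. Next is round_medium.

```bash
python3 -m creep '[[0,0,0,192,319,36,75],[0,0,0,192,319,36,75],[0,0,0,192,319,36,75],[0,0,0,192,319,36,75],[0,0,0,192,319,36,75],[0,0,0,192,319,36,75],[0,0,0,192,319,36,75],[0,0,0,192,319,36,75],[0,0,0,192,319,36,75],[0,0,0,192,319,36,75],[0,0,0,192,319,36,75],[0,0,0,192,319,36,75],[0,0,0,192,319,36,75]]'
python3 - <<'E'
from h import *
p,d,s=snap("wrist"); K,W=cam("wrist",s); X=cloud(d,K,W)
r=rim(X,(446,198),30,34); print("rM",*r); to(*r[2],9,-.5)
E
```

```text
clock: 9.32
eef_pos: [446.6, 196.3, 99.7]
tcp_rot: [-0.001, 0.248, 0.969, -0.0]
contact_force: [-0.4, -0.1, 0.2]
finger_gap: 75.2
gripper_force: 0.0
rM 820 33.5 [445.9 198.1] 22.6 [array([446.1, 198.1]), array([47.6, 48.1]), np.float64(60.5)]
row rot [-0.0006 -0.0006 -0.0018] shift [ 1.6  1.3 90.9] dist rows 3.0 t 9.3667 j6 -0.9
```

```bash
python3 -m creep '[[0,0,0,1,1,40,75],[0,0,0,1,1,75,75],[0,0,0,1,1,91,75],[0,0,0,1,1,91,75],[0,0,0,1,1,91,75],[0,0,0,1,1,91,35],[0,0,0,1,1,91,35],[0,0,0,1,1,91,35],[0,0,0,1,1,91,35],[0,0,0,1,1,91,35],[0,0,0,1,1,91,35],[0,0,0,1,1,91,35],[0,0,0,1,1,91,35]]'
python3 -m creep '[[0,0,0,0,0,-30,35],[0,0,0,0,0,-60,35],[0,0,0,0,0,-95,35],[0,0,0,0,0,-110,35],[0,0,0,0,0,-110,35]]'
python3 - <<'E'
from h import *
to(462.0,-173.5,120,-0.5)
E
```

```text
clock: 10.45
eef_pos: [447.3, 198.8, 11.1]
tcp_rot: [0.001, 0.247, 0.969, 0.0]
contact_force: [-2.7, -2.5, 9.6]
finger_gap: 45.4
gripper_force: 59.8
clock: 10.87
eef_pos: [448.2, 199.2, 123.7]
tcp_rot: [0.004, 0.247, 0.969, 0.002]
contact_force: [-0.4, -0.1, 0.4]
finger_gap: 45.2
gripper_force: 61.7
row rot [0.0054 0.0067 0.0003] shift [-190.7 -320.6    3.3] dist rows 9.0 t 10.8667 j6 -0.89
```

```bash
python3 -m creep '[[0,0,0,-191,-321,0,35],[0,0,0,-191,-321,0,35],[0,0,0,-191,-321,0,35],[0,0,0,-191,-321,0,35],[0,0,0,-191,-321,0,35],[0,0,0,-191,-321,0,35],[0,0,0,-191,-321,0,35],[0,0,0,-191,-321,0,35],[0,0,0,-191,-321,0,35],[0,0,0,-191,-321,0,35],[0,0,0,-191,-321,0,35],[0,0,0,-191,-321,0,35],[0,0,0,-191,-321,0,35]]'
python3 - <<'E'
from h import *
p,d,s=snap("wrist"); save("w6.png",p); K,W=cam("wrist",s); X=cloud(d,K,W); x,y,z=s["eef_pos"]
print("held",*rim(X,(x,y),26,z+23,4)); to(462.6,-173.9,15.5,-.5)
E
```

```text
clock: 11.95
eef_pos: [459.9, -173.3, 119.0]
tcp_rot: [-0.0, 0.247, 0.969, 0.0]
contact_force: [-0.3, -0.6, 0.1]
finger_gap: 45.9
gripper_force: 61.7
held 2350 141.3 [ 459.  -172.8] 22.6 [array([ 459.5, -173.1]), array([45.8, 48.7]), np.float64(61.6)]
row rot [ 0.0001 -0.0004  0.0018] shift [ -2.7   0.7 103.7] dist rows 3.0 t 12.0 j6 -1.67
```

View pics/w6.png

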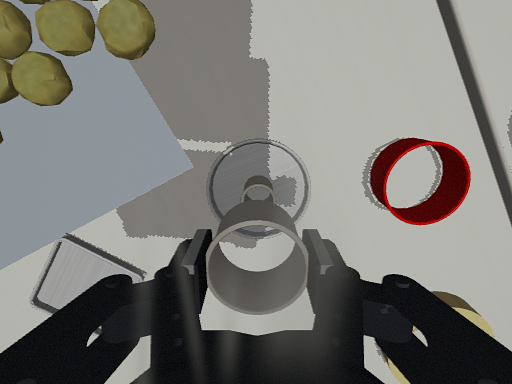

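round_medium is held level at (257,265) and round_small waits in the tin at (258,190). Lowering it over the small one.

```bash
python3 -m creep '[[0,0,0,-3,1,30,35],[0,0,0,-3,1,45,35],[0,0,0,-3,1,60,35],[0,0,0,-3,1,80,35],[0,0,0,-3,1,95,35],[0,0,0,-3,1,103,35],[0,0,0,-3,1,103,35],[0,0,0,-3,1,103,35]]'
python3 -m creep '[[0,0,0,0,0,0,65],[0,0,0,0,0,0,65],[0,0,0,0,0,0,65],[0,0,0,0,0,0,65],[0,0,0,0,0,-30,65],[0,0,0,0,0,-70,70],[0,0,0,0,0,-110,85],[0,0,0,0,0,-120,85],[0,0,0,0,0,-120,85],[0,0,0,0,0,-120,85]]'
python3 - <<'E'
from h import *
p,d,s=snap("wrist"); save("w7.png",p); K,W=cam("wrist",s); X=cloud(d,K,W)
Y=X.copy(); r=np.hypot(X[...,0]-462,X[...,1]+173.5)
Y[r<18]=np.nan; print("rM",*rim(Y,(462,-174),35,37)); Y=X.copy(); Y[r>19]=np.nan; print("rS",*rim(Y,(462,-174),35,37)); to(528.7,75.2,110,-.5)
E
```

```text
clock: 12.67
eef_pos: [463.4, -174.6, 16.7]
tcp_rot: [0.0, 0.247, 0.969, -0.0]
contact_force: [0.4, -0.2, 0.1]
finger_gap: 45.5
gripper_force: 61.7
clock: 13.5
eef_pos: [463.0, -174.9, 136.2]
tcp_rot: [0.0, 0.247, 0.969, -0.0]
contact_force: [-0.4, -0.6, -0.7]
finger_gap: 85.0
gripper_force: 0.0
rM 614 36.5 [ 462.7 -174.7] 22.6 [array([ 462.8, -174.8]), array([47.6, 47.5]), np.float64(8.4)]
rS 332 36.5 [ 461.9 -173.4] 12.6 [array([ 462.1, -173.6]), array([27.7, 27.3]), np.float64(57.6)]
row rot [ 0.0002 -0.0016  0.0001] shift [ 61.8 251.   25.4] dist rows 7.0 t 13.55 j6 -1.67
```

```bash
python3 -m creep '[[0,0,0,62,251,25,85],[0,0,0,62,251,25,85],[0,0,0,62,251,25,85],[0,0,0,62,251,25,85],[0,0,0,62,251,25,85],[0,0,0,62,251,25,85],[0,0,0,62,251,25,85],[0,0,0,62,251,25,85],[0,0,0,62,251,25,85],[0,0,0,62,251,25,85],[0,0,0,62,251,25,85]]'
python3 - <<'E'
from h import *
p,d,s=snap("wrist"); K,W=cam("wrist",s); X=cloud(d,K,W)
r=rim(X,(528.7,75.2),42,34); print("rL",*r); to(*r[2],5,-.5)
E
```

```text
clock: 14.47
eef_pos: [528.8, 73.6, 111.0]
tcp_rot: [-0.0, 0.248, 0.969, -0.0]
contact_force: [0.6, 0.5, -0.4]
finger_gap: 85.0
gripper_force: 0.0
rL 1076 33.4 [529.   75.4] 32.3 [array([529.2,  75.4]), array([67.3, 67. ]), np.float64(12.7)]
row rot [-0.0002 -0.0002 -0.0018] shift [  0.7   1.6 106.2] dist rows 3.0 t 14.5167 j6 -1.15
```

```bash
python3 -m creep '[[0,0,0,0,1,40,85],[0,0,0,0,1,75,85],[0,0,0,0,1,100,85],[0,0,0,0,1,106,85],[0,0,0,0,1,106,85],[0,0,0,0,1,106,85],[0,0,0,0,1,106,55],[0,0,0,0,1,106,55],[0,0,0,0,1,106,55],[0,0,0,0,1,106,55],[0,0,0,0,1,106,55],[0,0,0,0,1,106,55],[0,0,0,0,1,106,55]]'
python3 -m creep '[[0,0,0,0,0,-30,55],[0,0,0,0,0,-60,55],[0,0,0,0,0,-95,55],[0,0,0,0,0,-115,55],[0,0,0,0,0,-115,55]]'
python3 - <<'E'
from h import *
to(462.3,-173.9,120,-0.5)
E
```

```text
clock: 15.6
eef_pos: [531.0, 76.1, 7.4]
tcp_rot: [0.002, 0.247, 0.969, 0.001]
contact_force: [0.5, 1.8, 5.8]
finger_gap: 65.9
gripper_force: 65.0
clock: 16.02
eef_pos: [531.9, 75.8, 126.0]
tcp_rot: [0.005, 0.247, 0.969, 0.001]
contact_force: [0.7, 0.0, -0.9]
finger_gap: 66.4
gripper_force: 67.6
row rot [0.0041 0.0091 0.0005] shift [ -58.5 -252.6    5.5] dist rows 7.0 t 16.0167 j6 -1.15
```

```bash
python3 -m creep '[[0,0,0,-58,-252,3,55],[0,0,0,-58,-252,3,55],[0,0,0,-58,-252,3,55],[0,0,0,-58,-252,3,55],[0,0,0,-58,-252,3,55],[0,0,0,-58,-252,3,55],[0,0,0,-58,-252,3,55],[0,0,0,-58,-252,3,55],[0,0,0,-58,-252,3,55],[0,0,0,-58,-252,3,55],[0,0,0,-58,-252,3,55]]'
python3 - <<'E'
from h import *
p,d,s=snap("wrist"); save("w8.png",p); K,W=cam("wrist",s); X=cloud(d,K,W); x,y,z=s["eef_pos"]
Y=X.copy(); Y[np.hypot(X[...,0]-x,X[...,1]-y)<27]=np.nan
h=rim(Y,(x,y),36,z+26.6,4); print("held",*h); c=np.array([462.4,-174])-h[2]+[x,y]; to(*c,11.5,-.5)
E
```

```text
clock: 16.93
eef_pos: [460.0, -171.7, 117.3]
tcp_rot: [0.0, 0.246, 0.969, 0.0]
contact_force: [0.4, 0.2, 0.1]
finger_gap: 66.0
gripper_force: 67.6
held 3509 142.9 [ 458.6 -170.9] 32.4 [array([ 458.8, -171.2]), array([67.3, 67.3]), np.float64(61.2)]
row rot [ 0.0001 -0.0001  0.0022] shift [ -4.8  -0.8 105.8] dist rows 3.0 t 16.9833 j6 -1.67
```

View pics/w8.png

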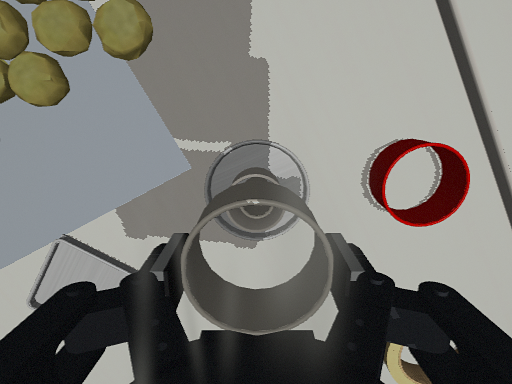

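round_large is held level at (257,268), above the two nested cutters at (257,195).

```bash
python3 -m creep '[[0,0,0,-4,-1,30,55],[0,0,0,-4,-1,45,55],[0,0,0,-4,-1,60,55],[0,0,0,-4,-1,80,55],[0,0,0,-4,-1,95,55],[0,0,0,-4,-1,105,55],[0,0,0,-4,-1,105,55],[0,0,0,-4,-1,105,55]]'
python3 -m creep '[[0,0,0,0,0,0,85],[0,0,0,0,0,0,85],[0,0,0,0,0,0,85],[0,0,0,0,0,0,85],[0,0,0,0,0,-30,85],[0,0,0,0,0,-70,85],[0,0,0,0,0,-110,85],[0,0,0,0,0,-120,85],[0,0,0,0,0,-120,85],[0,0,0,0,0,-120,85]]'
python3 - <<'E'
from h import *
p,d,s=snap("wrist"); save("w9.png",p); K,W=cam("wrist",s); X=cloud(d,K,W)
r=np.hypot(X[...,0]-462.4,X[...,1]+174)
for n,a,b in [("rL",28,50),("rM",18,28),("rS",0,18)]:
    Y=X.copy(); Y[(r<a)|(r>b)]=np.nan; print(n,*rim(Y,(462,-174),40,37))
to(590,318,200,-1.53)
E
```

```text
clock: 17.65
eef_pos: [462.9, -175.4, 12.2]
tcp_rot: [-0.0, 0.247, 0.969, 0.0]
contact_force: [0.8, -0.8, -0.5]
finger_gap: 65.8
gripper_force: 67.6
clock: 18.48
eef_pos: [462.6, -175.8, 132.2]
tcp_rot: [0.0, 0.247, 0.969, -0.0]
contact_force: [-0.3, -0.5, -1.1]
finger_gap: 84.7
gripper_force: 0.0
rL 933 36.4 [ 461.7 -175.1] 32.3 [array([ 461.7, -175.1]), array([67.6, 67. ]), np.float64(62.5)]
rM 639 36.6 [ 462.7 -174.7] 22.5 [array([ 462.9, -174.9]), array([47.5, 47.5]), np.float64(15.6)]
rS 339 36.5 [ 462.  -173.4] 12.6 [array([ 462.1, -173.6]), array([27.6, 27.2]), np.float64(81.9)]
row rot [-7.0000e-04 -1.5000e-03  1.0302e+00] shift [124.5 494.5 -68.5] dist rows 13.0 t 18.5333 j6 -1.67
```

View pics/w9.png

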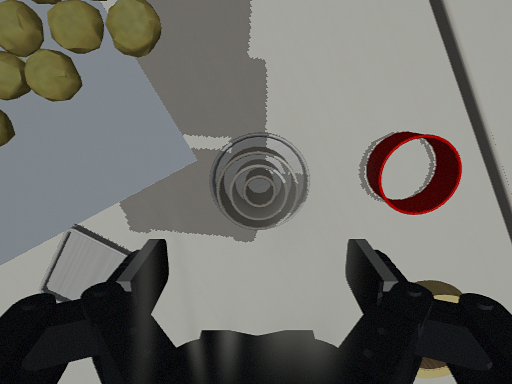

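All three round cutters are nested upright in the round tin at (259,185), rims at 36.5 mm. Before going to square_small, I'll check how close the blue whisk handle is.

Run:
```python
from h import *
z=np.load("top0.npz"); p=z["p"].astype(int); K,W=cam("top")
m=(p[...,2]-p[...,0]>25); m[:130]=0; m[180:]=0; m[:,:100]=0; m[:,160:]=0
v,u=np.nonzero(m); P=ray(np.c_[u,v],K,W,15); i=P[:,0].argsort()[:6]; print(P[i].round(),P.max(0).round(),len(P))
to(590,318,200,0.03)
```

```text
[[655. 366.  15.]
 [658. 363.  15.]
 [668. 372.  15.]
 [674. 369.  15.]
 [677. 375.  15.]
 [677. 378.  15.]] [750. 416.  15.] 30
row rot [ 0.0006 -0.0015 -0.5298] shift [124.5 494.5 -68.5] dist rows 13.0 t 18.5333 j6 -1.67
```

```bash
python3 -m creep '[[0,0,-0.53,124,494,-30,60],[0,0,-0.53,124,494,-30,60],[0,0,-0.53,124,494,-30,60],[0,0,-0.53,124,494,-30,60],[0,0,-0.53,124,494,-30,60],[0,0,-0.53,124,494,-30,60],[0,0,-0.53,124,494,-30,60],[0,0,-0.53,124,494,-30,60],[0,0,-0.53,124,494,-30,60],[0,0,-0.53,124,494,-30,60],[0,0,-0.53,124,494,-30,60],[0,0,-0.53,124,494,-30,60],[0,0,-0.53,124,494,-30,60],[0,0,-0.53,124,494,-30,60],[0,0,-0.53,124,494,-30,60],[0,0,-0.53,124,494,-30,60],[0,0,-0.53,124,494,-30,60]]'
python3 - <<'E'
from h import *
p,d,s=snap("wrist"); save("w10.png",p); K,W=cam("wrist",s); X=cloud(d,K,W)
r=rim(X,(606,327.5),32,34); print("sqS",*r); Z=X[(X[...,2]>8)&(X[...,2]<45)&(np.hypot(X[...,0]-606,X[...,1]-327.5)>32)&(np.hypot(X[...,0]-606,X[...,1]-327.5)<62)]
i=Z[:,0].argsort()[:3]; print("near",len(Z),Z[i].round())
a=r[4][2]; a=(a+45)%90-45; to(*r[4][0],10,np.radians(a))
E
```

```text
clock: 19.95
eef_pos: [590.6, 315.7, 161.8]
tcp_rot: [-0.001, -0.014, 1.0, -0.0]
contact_force: [-1.0, -0.2, 1.0]
finger_gap: 59.9
gripper_force: 0.0
sqS 449 33.4 [606.2 331.5] 19.0 [array([606.5, 331.6]), array([36.7, 36.6]), np.float64(5.9)]
near 307 [[639. 362.  11.]
 [639. 362.   9.]
 [639. 361.   9.]]
row rot [-0.0003 -0.0006 -0.0744] shift [-16.4  15.4 152.1] dist rows 4.0 t 20.0 j6 -1.28
```

View pics/w10.png

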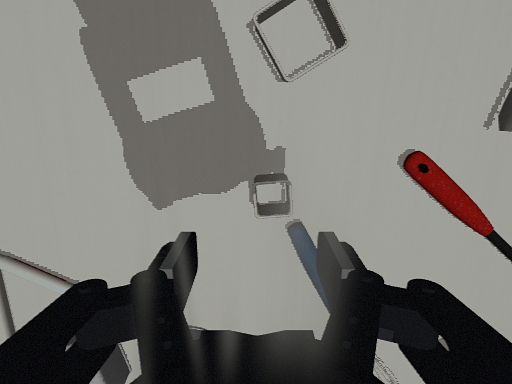

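square_small is at (271,196), turned about 6°. The blue handle starts at (293,226), which is clear of the finger line. Moving over, lowering and closing.

```bash
python3 -m creep '[[0,0,-0.074,-16,15,30,60],[0,0,-0.074,-16,15,65,60],[0,0,-0.074,-16,15,95,60],[0,0,-0.074,-16,15,95,60]]'
python3 - <<'E'
from h import *
p,d,s=snap("wrist"); K,W=cam("wrist",s); X=cloud(d,K,W)
r=rim(X,(606.4,331.6),28,34); print("sqS",*r); a=r[4][2]; a=(a+45)%90-45; to(*r[4][0],10,np.radians(a))
E
```

```text
clock: 20.33
eef_pos: [603.2, 330.7, 60.5]
tcp_rot: [-0.005, -0.052, 0.999, -0.002]
contact_force: [-0.3, -0.7, -2.1]
finger_gap: 60.2
gripper_force: 0.0
sqS 1108 33.4 [606.3 331.7] 18.9 [array([606.6, 331.7]), array([37. , 36.7]), np.float64(4.8)]
row rot [-0.0015 -0.0061  0.0194] shift [-2.2  0.3 54.6] dist rows 2.0 t 20.3833 j6 -1.34
```

```bash
python3 -m creep '[[0,0,0.01,-2,0,30,60],[0,0,0.01,-2,0,51,60],[0,0,0.01,-2,0,51,60],[0,0,0.01,-2,0,51,60],[0,0,0.01,-2,0,51,25],[0,0,0.01,-2,0,51,25],[0,0,0.01,-2,0,51,25],[0,0,0.01,-2,0,51,25],[0,0,0.01,-2,0,51,25],[0,0,0.01,-2,0,51,25],[0,0,0.01,-2,0,51,25],[0,0,0.01,-2,0,51,25]]'
python3 -m creep '[[0,0,0,0,0,-30,25],[0,0,0,0,0,-60,25],[0,0,0,0,0,-95,25],[0,0,0,0,0,-110,25],[0,0,0,0,0,-110,25],[0,0,0,0,0,-110,25]]'
python3 - <<'E'
from h import *
to(470.6,-367.5,120,np.radians(-59.8))
E
```

```text
clock: 21.38
eef_pos: [609.2, 333.4, 19.0]
tcp_rot: [0.002, -0.047, 0.999, 0.001]
contact_force: [-1.1, 1.0, 7.5]
finger_gap: 32.7
gripper_force: 61.0
clock: 21.88
eef_pos: [608.3, 332.9, 127.4]
tcp_rot: [0.001, -0.047, 0.999, 0.0]
contact_force: [-0.1, -0.0, -1.7]
finger_gap: 32.3
gripper_force: 60.2
row rot [0.0015 0.0015 1.138 ] shift [ 203.1 -684.3    6.7] dist rows 18.0 t 21.8833 j6 -1.33
```

```bash
python3 -m creep '[[0,0,1.138,203,-684,5,25],[0,0,1.138,203,-684,5,25],[0,0,1.138,203,-684,5,25],[0,0,1.138,203,-684,5,25],[0,0,1.138,203,-684,5,25],[0,0,1.138,203,-684,5,25],[0,0,1.138,203,-684,5,25],[0,0,1.138,203,-684,5,25],[0,0,1.138,203,-684,5,25],[0,0,1.138,203,-684,5,25],[0,0,1.138,203,-684,5,25],[0,0,1.138,203,-684,5,25],[0,0,1.138,203,-684,5,25],[0,0,1.138,203,-684,5,25],[0,0,1.138,203,-684,5,25],[0,0,1.138,203,-684,5,25],[0,0,1.138,203,-684,5,25],[0,0,1.138,203,-684,5,25],[0,0,1.138,203,-684,5,25],[0,0,1.138,203,-684,5,25]]'
python3 - <<'E'
from h import *
p,d,s=snap("wrist"); save("w11.png",p); K,W=cam("wrist",s); X=cloud(d,K,W); x,y,z=s["eef_pos"]
Y=X[(np.hypot(X[...,0]-x,X[...,1]-y)<16)&(X[...,2]<z+40)&(X[...,2]>z-30)]; print(np.percentile(Y[:,2]-z,[1,5,50,95,99]))
h=rim(X,(x,y),26,z+15,4); print("held",*h); print("tin",*rim(X,(470.6,-367.5),75,10,2)); to(470.6,-367.5,23,np.radians(-59.8))
E
```

```text
clock: 23.55
eef_pos: [469.9, -366.3, 120.0]
tcp_rot: [-0.001, 0.499, 0.867, 0.001]
contact_force: [0.1, 0.4, 0.1]
finger_gap: 32.2
gripper_force: 60.2
[-19.00968989 -16.88033827   4.17077832  31.26014242  38.36902323]
held 1697 134.3 [ 467.6 -363.4] 19.3 [array([ 469.3, -363.6]), array([47.3, 37.1]), np.float64(29.7)]
tin 1173 10.5 [ 469.6 -364.8] 46.4 [array([ 470.7, -366.9]), array([86.3, 86.2]), np.float64(30.3)]
row rot [-0.0001 -0.0021  0.0007] shift [-1.8 -0.6 97.4] dist rows 3.0 t 23.6 j6 -1.39
```

View pics/w11.png

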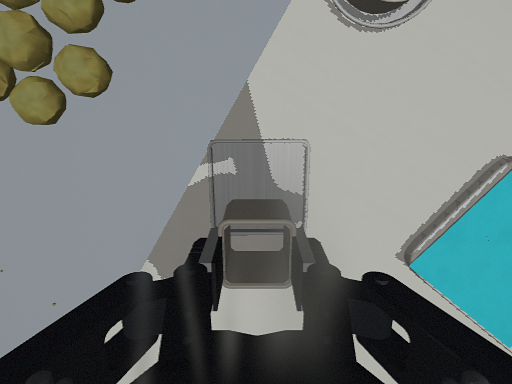

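square_small is held upright at (257,255) with its sides parallel to the square tin's at (260,185). Lowering.

```bash
python3 -m creep '[[0,0,0,-4,-0.5,35,25],[0,0,0,-4,-0.5,65,25],[0,0,0,-4,-0.5,85,25],[0,0,0,-4,-0.5,97,25],[0,0,0,-4,-0.5,97,25],[0,0,0,-4,-0.5,97,25]]'
python3 -m creep '[[0,0,0,0,0,0,60],[0,0,0,0,0,0,60],[0,0,0,0,0,0,60],[0,0,0,0,0,0,60],[0,0,0,0,0,-30,60],[0,0,0,0,0,-70,70],[0,0,0,0,0,-110,85],[0,0,0,0,0,-120,85],[0,0,0,0,0,-120,85],[0,0,0,0,0,-120,85]]'
python3 - <<'E'
from h import *
p,d,s=snap("wrist"); K,W=cam("wrist",s); X=cloud(d,K,W)
print("sqS",*rim(X,(470.6,-367.5),30,37)); print("tin",*rim(X,(470.6,-367.5),75,10,2)); to(462.3,348.7,120,np.radians(-57.2))
E
```

```text
clock: 24.1
eef_pos: [472.5, -369.9, 24.4]
tcp_rot: [-0.0, 0.498, 0.867, 0.0]
contact_force: [-0.0, 0.1, 0.6]
finger_gap: 32.3
gripper_force: 60.2
clock: 24.93
eef_pos: [471.8, -370.8, 144.1]
tcp_rot: [0.0, 0.499, 0.867, -0.0]
contact_force: [-0.2, 0.2, -1.4]
finger_gap: 85.0
gripper_force: 0.0
sqS 554 36.5 [ 469.7 -368.1] 19.0 [array([ 469.9, -368.5]), array([36.6, 37. ]), np.float64(30.1)]
tin 1245 10.5 [ 470.7 -366.3] 46.1 [array([ 470.6, -367. ]), array([86.2, 86.4]), np.float64(30.2)]
row rot [-0.0003 -0.0021 -0.0455] shift [626.2 353.7  24.1] dist rows 18.0 t 24.9833 j6 -1.39
```

```bash
python3 -m creep '[[0,0,-0.045,626,354,15,85],[0,0,-0.045,626,354,15,85],[0,0,-0.045,626,354,15,85],[0,0,-0.045,626,354,15,85],[0,0,-0.045,626,354,15,85],[0,0,-0.045,626,354,15,85],[0,0,-0.045,626,354,15,85],[0,0,-0.045,626,354,15,85],[0,0,-0.045,626,354,15,85],[0,0,-0.045,626,354,15,85],[0,0,-0.045,626,354,15,85],[0,0,-0.045,626,354,15,85],[0,0,-0.045,626,354,15,85],[0,0,-0.045,626,354,15,85],[0,0,-0.045,626,354,15,85],[0,0,-0.045,626,354,15,85],[0,0,-0.045,626,354,15,85],[0,0,-0.045,626,354,15,85],[0,0,-0.045,626,354,15,85],[0,0,-0.045,626,354,15,85]]'
python3 - <<'E'
from h import *
p,d,s=snap("wrist"); K,W=cam("wrist",s); X=cloud(d,K,W); print(abs(s["dq"]).max())
r=rim(X,(462.3,348.7),48,34); print("sqL",*r); a=r[4][2]%90-90; to(*r[4][0],6,np.radians(a))
E
```

```text
clock: 26.65
eef_pos: [462.4, 347.6, 127.7]
tcp_rot: [-0.001, 0.479, 0.878, -0.001]
contact_force: [-0.9, -0.9, -0.6]
finger_gap: 85.0
gripper_force: 0.0
0.035605687823268194
sqL 1093 33.4 [461.7 349.3] 32.8 [array([461.8, 349.1]), array([60.6, 60.5]), np.float64(32.4)]
row rot [-0.0024  0.      0.0059] shift [  2.3   0.6 122.1] dist rows 3.0 t 26.7 j6 -0.13
```

```bash
python3 -m creep '[[0,0,0.005,2,0.5,40,85],[0,0,0.005,2,0.5,80,85],[0,0,0.005,2,0.5,110,85],[0,0,0.005,2,0.5,121,85],[0,0,0.005,2,0.5,121,85],[0,0,0.005,2,0.5,121,85],[0,0,0.005,2,0.5,121,45],[0,0,0.005,2,0.5,121,45],[0,0,0.005,2,0.5,121,45],[0,0,0.005,2,0.5,121,45],[0,0,0.005,2,0.5,121,45],[0,0,0.005,2,0.5,121,45],[0,0,0.005,2,0.5,121,45],[0,0,0.005,2,0.5,121,45]]'
python3 -m creep '[[0,0,0,0,0,-30,45],[0,0,0,0,0,-60,45],[0,0,0,0,0,-95,45],[0,0,0,0,0,-115,45],[0,0,0,0,0,-115,45],[0,0,0,0,0,-115,45]]'
python3 - <<'E'
from h import *
to(470.6,-367.5,120,np.radians(-59.8))
E
```

```text
clock: 27.87
eef_pos: [463.8, 350.7, 10.2]
tcp_rot: [0.001, 0.481, 0.877, 0.002]
contact_force: [1.7, -0.1, 7.4]
finger_gap: 56.4
gripper_force: 63.3
clock: 28.37
eef_pos: [462.6, 350.3, 124.4]
tcp_rot: [0.001, 0.481, 0.877, 0.001]
contact_force: [-0.6, -1.1, -1.3]
finger_gap: 56.9
gripper_force: 64.3
row rot [0.0023 0.0002 0.0401] shift [-609.7 -379.     3.7] dist rows 18.0 t 28.3667 j6 -0.12
```

```bash
python3 -m creep '[[0,0,0.04,-610,-379,0,45],[0,0,0.04,-610,-379,0,45],[0,0,0.04,-610,-379,0,45],[0,0,0.04,-610,-379,0,45],[0,0,0.04,-610,-379,0,45],[0,0,0.04,-610,-379,0,45],[0,0,0.04,-610,-379,0,45],[0,0,0.04,-610,-379,0,45],[0,0,0.04,-610,-379,0,45],[0,0,0.04,-610,-379,0,45],[0,0,0.04,-610,-379,0,45],[0,0,0.04,-610,-379,0,45],[0,0,0.04,-610,-379,0,45],[0,0,0.04,-610,-379,0,45],[0,0,0.04,-610,-379,0,45],[0,0,0.04,-610,-379,0,45],[0,0,0.04,-610,-379,0,45],[0,0,0.04,-610,-379,0,45],[0,0,0.04,-610,-379,0,45],[0,0,0.04,-610,-379,0,45]]'
python3 - <<'E'
from h import *
p,d,s=snap("wrist"); save("w12.png",p); K,W=cam("wrist",s); X=cloud(d,K,W); x,y,z=s["eef_pos"]; print(abs(s["dq"]).max())
Y=X.copy()
h=rim(Y,(x,y),38,z+23.5,3); print("held",*h); print("sqS/tin",*rim(X,(470.6,-367.5),30,37)); to(470.4,-367.6,14,np.radians(-59.8))
E
```

```text
clock: 30.03
eef_pos: [469.8, -367.2, 121.8]
tcp_rot: [-0.001, 0.499, 0.867, 0.001]
contact_force: [0.4, 0.6, -0.9]
finger_gap: 56.9
gripper_force: 64.4
0.02963036274935455
held 3137 144.7 [ 469.3 -367.4] 32.3 [array([ 470.5, -367.6]), array([72.7, 61.7]), np.float64(29.5)]
sqS/tin 430 36.5 [ 469.7 -368. ] 19.4 [array([ 469.9, -368.5]), array([36.3, 36.5]), np.float64(30.7)]
row rot [-0.0002 -0.0025  0.0005] shift [ -1.3  -0.2 108.3] dist rows 3.0 t 30.0833 j6 -1.39
```

View pics/w12.png

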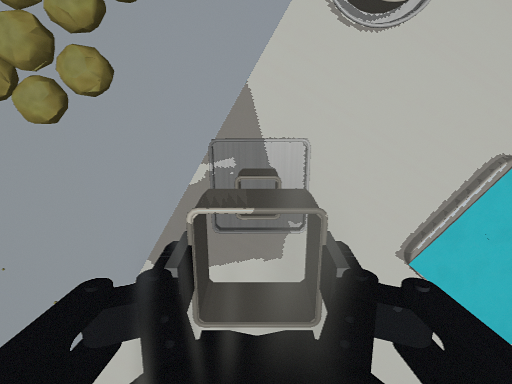

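square_large is held upright and parallel at (257,266). Below it are the tin and square_small at (258,195).

```bash
python3 -m creep '[[0,0,0,-0.5,0,30,45],[0,0,0,-0.5,0,45,45],[0,0,0,-0.5,0,60,45],[0,0,0,-0.5,0,80,45],[0,0,0,-0.5,0,95,45],[0,0,0,-0.5,0,107,45],[0,0,0,-0.5,0,107,45],[0,0,0,-0.5,0,107,45]]'
python3 -m creep '[[0,0,0,0,0,0,80],[0,0,0,0,0,0,80],[0,0,0,0,0,0,80],[0,0,0,0,0,0,80],[0,0,0,0,0,-30,80],[0,0,0,0,0,-70,80],[0,0,0,0,0,-110,85],[0,0,0,0,0,-140,85],[0,0,0,0,0,-140,85],[0,0,0,0,0,-140,85],[0,0,0,0,0,-140,85]]'
python3 - <<'E'
from h import *
p,d,s=snap("wrist"); save("w13.png",p); K,W=cam("wrist",s); X=cloud(d,K,W)
r=np.hypot(X[...,0]-470,X[...,1]+368)
for n,a,b in [("sqL",27.5,50),("sqS",0,26.5)]:
    Y=X.copy(); Y[(r<a)|(r>b)]=np.nan; print(n,*rim(Y,(470,-368),50,37))
p,d,s=snap("top"); save("top1.png",p)
E
```

```text
clock: 30.75
eef_pos: [470.8, -367.6, 16.5]
tcp_rot: [-0.0, 0.498, 0.867, 0.0]
contact_force: [-0.5, 0.9, -0.4]
finger_gap: 56.6
gripper_force: 64.5
clock: 31.67
eef_pos: [470.2, -368.1, 155.4]
tcp_rot: [-0.001, 0.499, 0.867, 0.0]
contact_force: [-1.0, 0.1, -1.0]
finger_gap: 85.2
gripper_force: 0.0
sqL 856 36.4 [ 469.7 -368.7] 33.0 [array([ 469.8, -369.4]), array([60.7, 60.1]), np.float64(30.3)]
sqS 498 36.5 [ 469.8 -368.2] 19.0 [array([ 469.8, -368.3]), array([36.5, 36.6]), np.float64(29.9)]
```

View pics/w13.png

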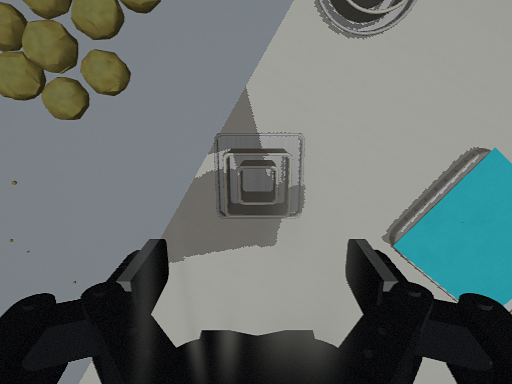

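Both square cutters are nested upright and parallel in their tin at (259,180), and the round set is still in place at (368,10). Handing in.

```bash
python3 -c "
from rig import order
print(order.sign_off())"
```

```text
the job is handed in; nothing more can be done
None
```

I put all five cutters back upright, nested and flat on the tin floors: three rounds in the round tin and two squares, sides parallel, in the square tin; the scale, tape and pen were left alone, and I handed the job in at about 32 s (no verdict shown).

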